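# Close the shoe-care chest: unlock the folding lid stay, lower the lid

### The arm

A 6-joint arm with a two-finger parallel gripper is mounted at the origin on the work surface. World frame = base frame: x ahead of the robot, y to its left, z up, the work surface at z = 0. Lengths are in m, angles in rad, forces in N, time in s.
With the tool pointing down it reaches from about 0.35 to 0.775 m from the base axis. Payload 7.3 kg.
Tool frame: the origin (TCP) lies at the very end of the fingers, on their centre line; the grasp point (between the pads) lies 19 mm behind it; z points along the fingers, x is the direction in which the jaws open and shut, and the axes are right-handed (so a half turn about z gives the same grasp; the last joint's range is limited). The gripper opens to 92 mm and grips with 3 to 60 N. Pads are 19 mm wide; open, the fingers measure 130 mm over their backs; the gripper's body (75 mm by 190 mm) begins 47 mm behind the grasp point.
Start: joints at [1.071, 0.342, 1.524, -0, 1.275, -0.146], TCP at [0.182, 0.493, 0.227] pointing down, gripper open.
Joint ranges: [-2.53, 2.53], [-0.77, 2.02], [0.04, 2.7], [-1, 4.14], [0.28, 2.66], [-3.11, 3.11]. Speed limits (rad/s): [2.57, 2.57, 3.14, 3.14, 3.14, 3.14].

### API

Orientations are given as [roll, pitch, yaw] about the fixed x, y, z axes, in that order (R = Rz(yaw) Ry(pitch) Rx(roll)).
In Python, from cell import robot, read_camera, nets gives the robot as it stands. The module is installed in compiled form; this text tells all that it offers.
- The arm moves only by the tool carry_out, never from a script. Its arguments are lists of equal length, an entry for each row: "translation": the shift along the tool's x, y, z in m, a list of three; "turn": the turn, a rotation vector about the tool's x, y, z in rad, a list of three; "gripper": the gripper's target within -1 to 1 (shut at 1, half-way at 0, fully open at -1). A call has 1 to 10 rows; each row shifts and turns the commanded pose from where the row before left it, along the tool's axes as they then stand; what a row does not reach is not made up. A row lasts 1/10 s, in which the tool goes at most 50 mm and 8.59 degrees, less where a joint would pass 70% of its speed; a pose out of reach is approached as far as the arm can. A call with a gripper value outside its range is refused whole. The fingers move at their own pace and stop on an object; "squeeze" is the grip in N (left out, the last holds). Time passes only in rows, so rows that do not move let the fingers close. It gives the time, the measured TCP pose, the force and the opening at its end, in the units of the state.
- robot.observe(): the state, without advancing time (a new reading comes with each control period).
- read_camera(name): name is "side" or "top"; returns a dict with "img" (384x512x3 uint8, red, green, blue), "fx", "fy", "cx", "cy" (pixels), "world_from_camera" (4x4, takes a point from camera to world coordinates). Camera axes: x right, y down, z forward; pixel columns grow to the right and rows downward; lengths in m; the calibration is good to about 2 mm. A picture is of the moment at which its call begins. There is no depth.
- robot.hand_in(): hands the job in, once; it reports no verdict.
Trained networks look in a picture, given as the dict that the camera call returned (one of the last four; its "shot" number tells which), for a name from the list of things; names that differ only in an ending like _2 or _b are one class to them, and where a whole thing is asked for, a point or a joint stands for the part that bears it (a point fixed in the world has none). Each returns a list of dicts, best first, with "score" (0 to 1); they miss things now and then, are a little off and sometimes report something else, mostly with a low value. They report only what shows in the picture. A call takes as long as a camera call.
- nets.regions_of(picture, name): "region" (384x512 bool, what is visible of it) and "pixel" ([column, row] in pixels, amid what is visible of it).
- nets.tip_of(picture, name): "pixel" ([column, row] in pixels: a listed point, or the origin of a listed thing).
The state is a dict: "time": time; "qpos": joint angles; "qvel": joint speeds; "joint_efforts": joint torques, N m; "tool_pos": TCP position; "tool_rot": TCP orientation; "contact_force": force on the tool from outside, world axes, zero at the start; "torque": the same for the moment, N m; "opening": finger opening in m.
Only numpy, scipy, OpenCV 4.12 (cv2) and the standard library are available. Lean on these libraries where they do the work, as an engineer would, in place of code of your own. Each camera call takes 0.05 s, during which the arm holds its last target. There are 200 camera calls.

### The job

Close the blue shoe-care chest. Its lid is propped open by a locked folding stay: lift the knee of the stay (it has a red grip) up and towards the front until it is well past straight, with the lid still standing up, then lower the lid (it has a black bar) gently until it is fully shut, without ever letting it drop or slam. Leave the shoe boxes and the brush where they are.

Things in the scene. Friction and masses are not known exactly. Their poses are not given: they have to be found in the camera images.
- chest: Blue steel chest fixed to the bench, open at the top, 210 mm deep (x) x 300 wide (y) x 95 high, walls 6. Origin: centre of its underside. Its x points from its front to the hinge side at the back, y to its left, z up; its front looks roughly at the robot. Tins inside are at most 30 mm high. The plywood lid is 210 x 300 x 10 mm, 0.5 to 0.7 kg.
- hinge_mid (a point): Middle of the lid's hinge line (along the chest's y) on the chest's back rim, 95 mm above the bench; axes as the chest's.
- lid_bar_mid (a point): Middle of the lid's black round bar: 14 mm thick, 140 mm long, along the chest's y, 55 mm beyond the lid's free edge (48 mm clear gap), 265 mm from the hinge line. It is about 335 mm above the bench at the start; with the lid shut 100 mm, 55 mm before the chest's front. Lid's axes: -x from hinge to free edge, z out of its outer face (bar and lid centred 5 mm above the hinge's plane).
- lid (a joint): Lid angle, rad: 0 = open, 65 degrees above level, leaning towards the robot over the chest, on the locked stay; grows as it closes; 1.134 = fully shut. The hinge is stiff: with the stay unlocked its friction (0.5 N m) holds the lid while it stands 55 degrees or more above level (value below about 0.17); lower down it falls by itself unless held.
- knee_grip (a point): Middle of the red round grip on the stay's knee: 15 mm thick, 70 long, along the chest's y, from the stay at the chest's left (+y) wall inwards; 35 mm of grip either side. At the start 104 mm above the bench, 84 mm in front of the hinge line, beneath the leaning lid: a tool coming straight down meets the lid, so come from the front tilted 25 to 45 degrees.
- stay_pivot (a point): On the axis of the stay's lower pivot (fixed, 55 mm above the bench, 120 mm in front of the hinge line), at the grip middle's y; axes as the chest's. The red grip moves on a 61 mm circle about this point in the chest's x-z plane. The upper link, 92 mm, joins the knee to the lid 100 mm from the hinge. Links: flat bars 16 mm wide, by the left wall, 40 mm from the grip's middle.
- knee (a joint): Stay's knee, rad: 0 = locked (sagging 9 degrees behind straight, on its stop); 0.157 = straight; more = unlocked, the knee moving up and to the front; 2.86 with the lid shut. Moving the red grip 25 to 30 mm up and forward along its circle brings it to about 0.65 with the lid only some 3 degrees lower (beyond that the lid follows more and more); it stays there when let go.
- shoebox_a_mid (a point): Bystander: small red shoe box with a yellow cover, 194 x 119 x 75 mm, standing on the bench beside the chest; point at its centre. Leave alone.
- shoebox_b_mid (a point): Bystander: small blue shoe box with an orange cover, 194 x 119 x 75 mm, beside the chest; point at its centre. Leave alone.
- brush_mid (a point): Bystander: wooden shoe brush with black bristles, 150 x 50 x 40 mm, on the bench before the chest; point at its centre. Leave alone.

How it is judged:
On the way:
1. the stay's knee is lifted clearly past straight (knee beyond 0.35 rad) while the lid still stands up (lid joint below 0.35) (value of joint knee above 0.35 rad and value of joint lid below 0.35 rad), for 0.2 s.
At the end, for the whole second after the job is handed in: the lid is fully shut (lid joint above 1.095, within about 10 mm at the bar) and at rest (value of joint lid above 1.095 rad and velocity of joint lid between -0.05 and 0.05 rad/s); the robot touches nothing.
It fails at once if the lid is dropped or slammed (closing faster than 1.5 rad/s, about 0.4 m/s at the bar) (velocity of joint lid above 1.5 rad/s).
It fails at once if a shoe box or the brush is shifted by more than 30 mm or tipped (distance of any of shoebox_a_mid, shoebox_b_mid, brush_mid from where it was at the start of the episode above 0.03 m or angle between any of shoebox_a_mid, shoebox_b_mid, brush_mid's own z axis and vertical above 0.35 rad).
It also fails if it takes over 58 s, if anything falls off the work surface, if the arm or the gripper's body presses on something with over 40 N, if the wrist force passes 120 N, or if a joint passes its speed limit or range.

## Working session

There is one attempt and no reset: what is moved stays moved. The work goes in short steps, Python scripts to look and compute and a tool call to move; the robot and the scene stay as the last step left them, time stands still between calls to the robot, and variables do not carry over. Pictures are saved under pics/ and viewed, about 8 in all and at most 12, crops included, and the job is handed in when it is done.

Besides the shell and the picture viewer there is one more tool, called after "Request:" as name(argument=value, ...) on one line, values as JSON. carry_out: Moves the arm, as the interface text tells. Its arguments: {"type":"object","properties":{"translation":{"type":"array","items":{"type":"array","items":{"type":"number"}}},"turn":{"type":"array","items":{"type":"array","items":{"type":"number"}}},"gripper":{"type":"array","items":{"type":"number"}},"squeeze":{"type":"number"}},"required":["translation","turn","gripper"]}

```bash
mkdir -p pics; cat > h.py <<'E'
import numpy as np, cv2
from cell import robot, read_camera, nets
def ray(p,px):
    T=np.array(p["world_from_camera"]);d=np.array([(px[0]-p["cx"])/p["fx"],(px[1]-p["cy"])/p["fy"],1.])
    d=T[:3,:3]@d;return T[:3,3],d/np.linalg.norm(d)
def at_z(p,px,z):
    o,d=ray(p,px);return o+d*(z-o[2])/d[2]
def tri(a,pa,b,pb):
    A=[];B=[]
    for p,x in((a,pa),(b,pb)):
        o,d=ray(p,x);M=np.eye(3)-np.outer(d,d);A.append(M);B.append(M@o)
    x=np.linalg.lstsq(np.vstack(A),np.hstack(B),rcond=None)[0]
    return x,[np.linalg.norm(M@x-q) for M,q in zip(A,B)]
def proj(p,X):
    c=np.linalg.inv(np.array(p["world_from_camera"]))@np.append(X,1);return [p["fx"]*c[0]/c[2]+p["cx"],p["fy"]*c[1]/c[2]+p["cy"]]
E
python3 - <<'E'
from h import *
s=read_camera("side");t=read_camera("top")
cv2.imwrite("pics/a.png",np.vstack([s["img"],t["img"]])[:,:,::-1][:, :])
for n,p in(("side",s),("top",t)):
    print(n,np.round(p["world_from_camera"],3).tolist(),p["fx"])
names="chest hinge_mid lid_bar_mid knee_grip stay_pivot shoebox_a_mid shoebox_b_mid brush_mid".split()
for n in names:
    a=nets.tip_of(s,n);b=nets.tip_of(t,n)
    f=lambda l:[(np.round(d["pixel"],1).tolist(),round(d["score"],2)) for d in l[:3]]
    print(n,f(a),f(b))
    if a and b:
        x,e=tri(s,a[0]["pixel"],t,b[0]["pixel"]);print("   ",x.round(4),np.round(e,4))
print(robot.observe())
im=np.vstack([s["img"],t["img"]])
cv2.imwrite("pics/a.png",cv2.resize(s["img"],(768,576))[:,:,::-1]);cv2.imwrite("pics/b.png",cv2.resize(t["img"],(768,576))[:,:,::-1])
E
```

```text
side [[-0.997, -0.025, 0.075, 0.511], [-0.076, 0.546, -0.835, 0.871], [-0.02, -0.838, -0.546, 0.751], [0.0, 0.0, 0.0, 1.0]] 399.94620620053973
top [[-0.005, -0.99, 0.14, 0.44], [-1.0, 0.005, 0.002, 0.044], [-0.003, -0.14, -0.99, 1.379], [0.0, 0.0, 0.0, 1.0]] 458.98421750889156
chest [([199.5, 216.3], 0.75), ([239.2, 242.7], 0.69)] [([263.0, 178.2], 0.9)]
    [0.6931 0.0012 0.1075] [0.0572 0.0572]
hinge_mid [([229.9, 233.4], 0.73), ([200.5, 220.3], 0.67)] [([260.8, 136.4], 0.67)]
    [ 0.7182 -0.0035  0.0609] [0.0479 0.0479]
lid_bar_mid [([236.3, 137.5], 0.62)] [([263.6, 180.4], 0.6), ([269.6, 160.5], 0.58)]
    [0.6164 0.002  0.3438] [0.0217 0.0217]
knee_grip [([225.0, 233.1], 0.93)] [([230.9, 170.2], 0.7)]
    [0.6631 0.0821 0.1173] [0.0055 0.0055]
stay_pivot [([242.6, 248.3], 0.93)] [([232.9, 188.7], 0.98), ([198.8, 245.9], 0.41), ([262.7, 176.4], 0.37)]
    [0.6193 0.0779 0.065 ] [0.007 0.007]
shoebox_a_mid [([232.9, 310.3], 0.93)] []
shoebox_b_mid [([230.1, 185.0], 0.61)] [([262.0, 141.9], 0.23)]
    [ 0.6875 -0.0024  0.2152] [0.0264 0.0264]
brush_mid [([311.2, 292.6], 0.97)] [([200.8, 246.4], 0.74)]
    [0.4484 0.1737 0.0143] [0.0004 0.0004]
{'time': 0.9, 'qpos': array([ 1.07101186e+00,  3.41987595e-01,  1.52409047e+00, -5.08020711e-06,
        1.27540954e+00, -1.45990072e-01]), 'qvel': array([-0.00034372, -0.00218531, -0.00205391, -0.00089186,  0.00131101,
        0.00110683]), 'joint_efforts': array([-1.58730886e-04, -4.31138170e+01, -2.44477397e+01,  7.18113477e-02,
        4.84598370e-02, -3.37361473e-05]), 'tool_pos': array([0.18187678, 0.49251089, 0.22675028]), 'tool_rot': array([ 3.14157256e+00, -1.03226132e-04,  1.21700341e+00]), 'contact_force': array([-0.21047589,  0.04810295, -0.13770619]), 'torque': array([ 0.0115809 , -0.02876163,  0.05375623]), 'opening': 0.09176099939212501}
```

View pics/a.png

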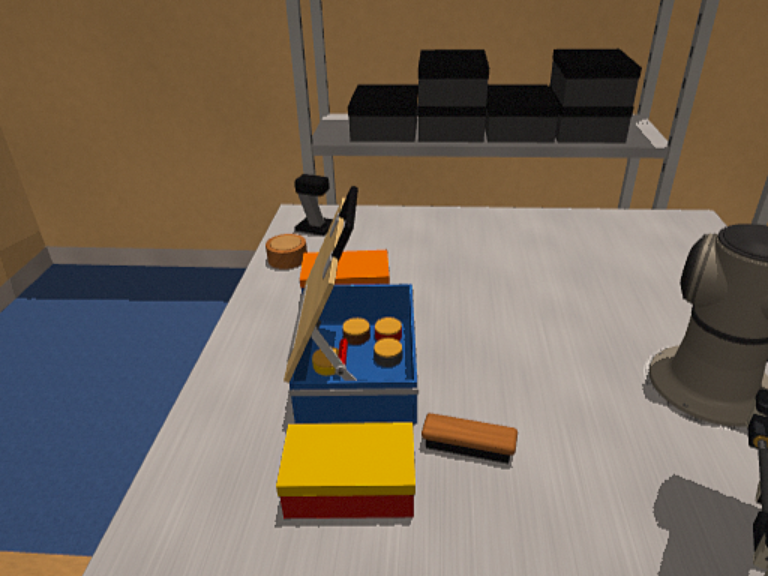

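View pics/b.png

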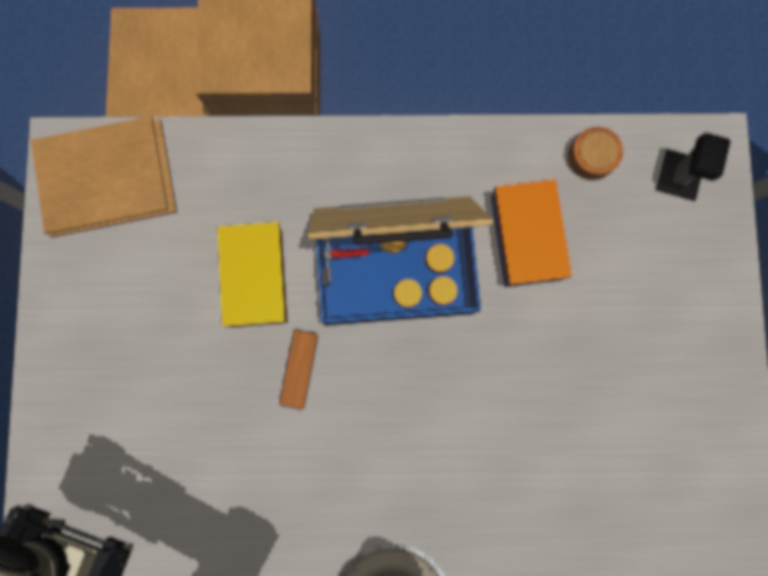

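The side view shows the chest with the lid leaning. The red grip is at about (343,352)/1.5 and the bar at about (346,220)/1.5. In the top view the front rim corners are at (323,324)/1.5 and (479,315)/1.5, and the bar ends at (355,236)/1.5 and (450,231)/1.5. The brush is in front of the chest to its left.

```bash
python3 - <<'E'
from h import *
s=read_camera("side");t=read_camera("top")
FL=at_z(t,[323/1.5,324/1.5],.095);FR=at_z(t,[479/1.5,315/1.5],.095)
print("FL,FR",FL,FR,np.linalg.norm(FL-FR))
d=FL-FR;yaw=np.arctan2(-d[0],d[1]);print("yaw deg",np.degrees(yaw))
b=[at_z(t,[355/1.5,236/1.5],.336),at_z(t,[450/1.5,231/1.5],.336)];print("bar",b,sum(b)/2)
print("grip top",at_z(t,[230.9,170.2],.104),"side",at_z(s,[225,233.1],.104))
print("pivot top",at_z(t,[232.9,188.7],.055),"side",at_z(s,[242.6,248.3],.055))
# red mask
for n,p in(("s",s),("t",t)):
    im=p["img"].astype(int);m=(im[...,0]>130)&(im[...,1]<50)&(im[...,2]<60)
    nc,l,st,c=cv2.connectedComponentsWithStats(m.astype(np.uint8))
    for i in range(1,nc):
        if st[i,4]>10:
            ys,xs=np.where(l==i);print(n,st[i],c[i], at_z(p,c[i],.104), at_z(p,[xs.min(),ys[xs==xs.min()].mean()],.104),at_z(p,[xs.max(),ys[xs==xs.max()].mean()],.104))
r=nets.regions_of(t,"chest")
for q in r[:1]:
    print(q["score"],cv2.minAreaRect(np.argwhere(q["region"])[:,::-1].astype(np.float32)))
g=cv2.resize(s["img"][110:290,170:300],(780,1080),interpolation=cv2.INTER_CUBIC)
g=np.hstack([cv2.resize(s["img"][110:290,170:300],(390,540),interpolation=cv2.INTER_CUBIC),cv2.resize(t["img"][120:230,190:270],(393,540),interpolation=cv2.INTER_CUBIC)])
cv2.imwrite("pics/c.png",g[:,:,::-1])
E
```

```text
FL,FR [0.53158428 0.12609571 0.095     ] [ 0.5469421  -0.16514816  0.095     ] 0.2916485041127533
yaw deg 3.018515326930977
bar [array([0.64991606, 0.06182002, 0.336     ]), array([ 0.65698831, -0.08479206,  0.336     ])] [ 0.65345219 -0.01148602  0.336     ]
grip top [0.65974474 0.08215922 0.104     ] side [0.67202197 0.06476115 0.104     ]
pivot top [0.61358108 0.07786447 0.055     ] side [0.62803285 0.06539643 0.055     ]
s [227 226   5  16  43] [228.97674419 233.62790698] [0.66138281 0.06640249 0.104     ] [0.66369246 0.0863675  0.104     ] [0.65930769 0.04255598 0.104     ]
t [222 167  23   4  60] [232.15       168.46666667] [0.66468051 0.07863176 0.104     ] [0.66330629 0.10723693 0.104     ] [0.66726942 0.04522355 0.104     ]
0.77 ((268.2002868652344, 173.5368194580078), (79.59443664550781, 123.5628890991211), 85.48600769042969)
```

View pics/c.png

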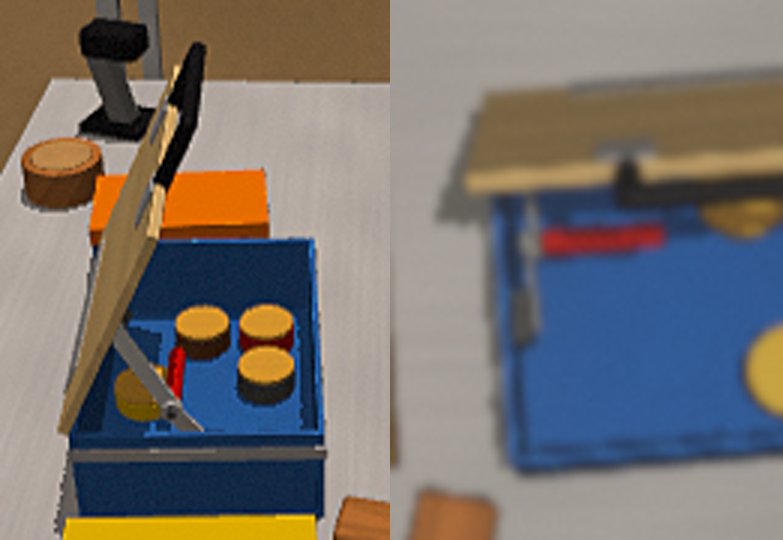

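```bash
python3 - <<'E'
from h import *
from scipy.optimize import least_squares
s=read_camera("side");t=read_camera("top")
def W(q,P):
    c,n=np.cos(q[2]),np.sin(q[2]);return np.array([q[0]+c*P[0]-n*P[1],q[1]+n*P[0]+c*P[1],P[2]])
a=np.radians(65);bx=.105-.265*np.cos(a)+.005*np.sin(a);bz=.095+.265*np.sin(a)+.005*np.cos(a)
obs=[]
C=lambda x,y:[190+(x-390)/4.91,120+y/4.91]
S=lambda x,y:[170+x/3,110+y/3]
def res(q):
    g=q[3]; r=[]
    for cam,P,px,w in [
      (t,(bx,.07,bz),C(622,185),1),(t,(bx,0,bz),[403/1.5,234/1.5],1),
      (s,(bx,-.07,bz),S(198,52),1),(s,(bx,.07,bz),S(176,190),1),
      (t,(.021,g+.035,.104),C(545,241),1),(t,(.021,g-.035,.104),C(664,236),1),
      (s,(.021,g+.035,.104),S(174,402),1),(s,(.021,g-.035,.104),S(181,350),1),
      (t,(-.105,.15,.095),C(510,462),1),(t,(-.105,-.15,.095),[479/1.5,313/1.5],1),
      (s,(-.105,.15,.095),S(324,445),1),(s,(-.105,-.15,.095),S(316,240),1),(s,(.105,.15,.095),S(66,436),1)]:
        r+=list((np.array(proj(cam,W(q,P)))-px)*w)
    return r
o=least_squares(res,[.645,-.015,.05,.09],loss="soft_l1")
print(o.x,np.degrees(o.x[2]));print(np.array(res(o.x)).reshape(-1,2).round(1).tolist())
q=o.x;g=q[3]
for n,P in dict(hinge=(.105,0,.095),bar=(bx,0,bz),grip=(.021,g,.104),pivot=(-.015,g,.055)).items():print(n,W(q,P).round(4))
out=[]
for p,(x0,x1,y0,y1),k in((s,(170,300,110,290),3),(t,(190,340,110,230),2.7)):
    im=cv2.resize(p["img"],None,fx=k,fy=k,interpolation=cv2.INTER_CUBIC)
    L=lambda A,B,c:cv2.line(im,*[tuple(int(v*k) for v in proj(p,W(q,P))) for P in(A,B)],c,1)
    for z in(.095,0):
        R=[(-.105,-.15,z),(-.105,.15,z),(.105,.15,z),(.105,-.15,z)]
        for i in range(4):L(R[i],R[i-3],(0,255,0))
    L((bx,-.07,bz),(bx,.07,bz),(255,255,0));L((.021,g-.035,.104),(.021,g+.035,.104),(0,255,255));L((-.015,g+.04,.055),(.021,g+.04,.104),(255,0,255))
    out.append(im[int(y0*k):int(y1*k),int(x0*k):int(x1*k)])
h=max(i.shape[0] for i in out);out=[cv2.copyMakeBorder(i,0,h-i.shape[0],0,0,0) for i in out]
cv2.imwrite("pics/d.png",np.hstack(out)[:,:,::-1])
E
```

```text
[ 0.64799773 -0.01002098  0.05607224  0.08251489] 3.2127026693848375
[[0.3, 3.1], [-0.8, 2.9], [-0.0, -0.3], [3.2, -21.5], [-0.0, 0.2], [0.5, -0.2], [-1.7, 0.1], [-1.8, 0.3], [-1.9, 0.8], [0.1, -0.3], [-1.1, -2.8], [-0.3, -0.3], [-0.8, 0.3]]
hinge [ 0.7528 -0.0041  0.095 ]
bar [ 0.6455 -0.0102  0.3373]
grip [0.6643 0.0735 0.104 ]
pivot [0.6284 0.0715 0.055 ]
```

View pics/d.png

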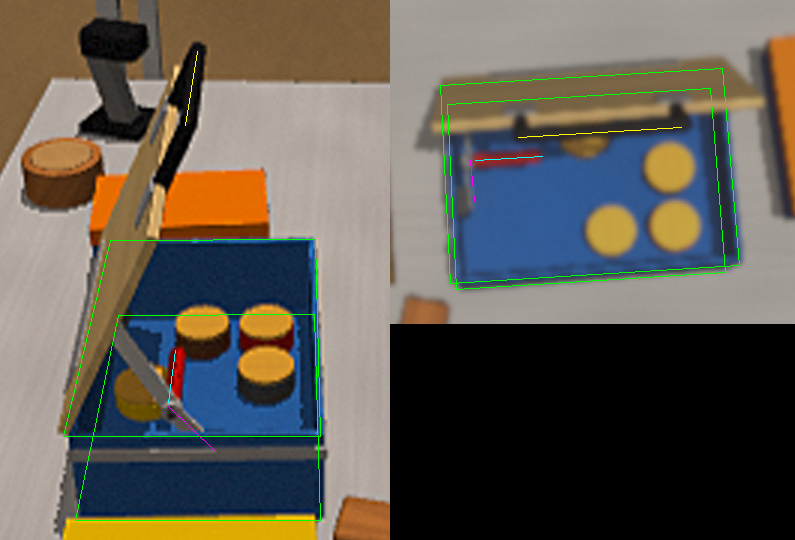

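```bash
cat >> h.py <<'E'
from scipy.spatial.transform import Rotation as Ro
Q=[.648,-.010,.056]
def W(P,q=Q):
    c,n=np.cos(q[2]),np.sin(q[2]);return np.array([q[0]+c*P[0]-n*P[1],q[1]+n*P[0]+c*P[1],P[2]])
def cur():
    o=robot.observe();return np.array(o["tool_pos"]),Ro.from_euler("xyz",o["tool_rot"])
def Rt(th,jaw_y,yaw=Q[2]):
    c=Ro.from_euler("z",yaw);z=c.apply([np.sin(th),0,-np.cos(th)])
    x=c.apply([0,1,0]) if jaw_y else c.apply([np.cos(th),0,np.sin(th)])
    return Ro.from_matrix(np.column_stack([x,np.cross(z,x),z]))
def go(P,R):
    p,r=cur();d=(r.inv()*R).as_rotvec()
    print("turn",d.round(4),"deg",np.degrees(np.linalg.norm(d)).round(1),"then tool-shift",R.inv().apply(P-p).round(4),"world",(P-p).round(4), "pos",p.round(4))
E
python3 - <<'E'
from h import *
th=np.radians(30);R=Rt(th,1)
g=np.array([.021,.0825,.104]);p=np.array([np.cos(th),0,np.sin(th)]);a=np.array([np.sin(th),0,-np.cos(th)])
tgt=g+.025*p+.02*a
print(W(tgt),W(tgt-.17*a),np.degrees(R.as_euler("xyz")))
go(W(tgt-.17*a),R)
E
```

```text
[0.69595051 0.07531757 0.09917949] [0.61108376 0.07056006 0.24640381] [150.           0.          93.20856365]
turn [-0.5162  0.1072 -0.4004] deg 37.9 then tool-shift [-0.4453  0.3605  0.1854] world [ 0.4292 -0.422   0.0197] pos [0.1819 0.4925 0.2267]
```

Request:
carry_out(translation=[[0,0,0],[0,0,0],[0,0,0],[0,0,0],[0,0,0],[0,0,0],[-0.028,0.0225,0.0116],[-0.028,0.0225,0.0116],[-0.028,0.0225,0.0116],[-0.028,0.0225,0.0116]], turn=[[-0.086,0.018,-0.067],[-0.086,0.018,-0.067],[-0.086,0.018,-0.067],[-0.086,0.018,-0.067],[-0.086,0.018,-0.067],[-0.086,0.018,-0.067],[0,0,0],[0,0,0],[0,0,0],[0,0,0]], gripper=[1,1,1,1,1,1,1,1,1,1], squeeze=20)

```text
time: 2.15
tool_pos: [0.2899, 0.3857, 0.2317]
tool_rot: [2.618, -0.001, 1.63]
contact_force: [-0.1, 0.2, -0.2]
opening: 0.0166
```

Request:
carry_out(translation=[[-0.028,0.0225,0.0116],[-0.028,0.0225,0.0116],[-0.028,0.0225,0.0116],[-0.028,0.0225,0.0116],[-0.028,0.0225,0.0116],[-0.028,0.0225,0.0116],[-0.028,0.0225,0.0116],[-0.028,0.0225,0.0116],[0,0,0]], turn=[[0,0,0],[0,0,0],[0,0,0],[0,0,0],[0,0,0],[0,0,0],[0,0,0],[0,0,0],[0,0,0]], gripper=[1,1,1,1,1,1,1,1,1])

```text
time: 3.05
tool_pos: [0.5071, 0.1715, 0.2417]
tool_rot: [2.616, -0.0, 1.624]
contact_force: [-0.3, 0.3, 0.2]
opening: 0.0002
```

```bash
python3 - <<'E'
from h import *
th=np.radians(30);R=Rt(th,1)
g=np.array([.021,.0825,.104]);p=np.array([np.cos(th),0,np.sin(th)]);a=np.array([np.sin(th),0,-np.cos(th)])
tgt=g+.025*p+.02*a
go(W(tgt-.17*a),R);go(W(tgt),R)
o=robot.observe();print(o["time"],o["qpos"].round(2),o["opening"])
s=read_camera("side");t=read_camera("top")
im=np.hstack([cv2.resize(s["img"][80:290,170:330],(400,525)),cv2.resize(t["img"][110:270,190:310],(394,525))])
cv2.imwrite("pics/e.png",im[:,:,::-1]);print(proj(s,cur()[0]),proj(t,cur()[0]))
E
```

```text
turn [ 0.0018  0.0013 -0.0028] deg 0.2 then tool-shift [-0.1066  0.0874  0.045 ] world [ 0.104  -0.1009  0.0047] pos [0.5071 0.1715 0.2417]
turn [ 0.0018  0.0013 -0.0028] deg 0.2 then tool-shift [-0.1066  0.0874  0.215 ] world [ 0.1889 -0.0962 -0.1425] pos [0.5071 0.1715 0.2417]
3.05 [ 0.24  0.11  1.92 -0.16  0.6  -1.28] 0.000150918858619305
[np.float64(290.6882842050683), np.float64(217.22687347400029)] [np.float64(192.3171585625925), np.float64(222.9233723472165)]
```

View pics/e.png

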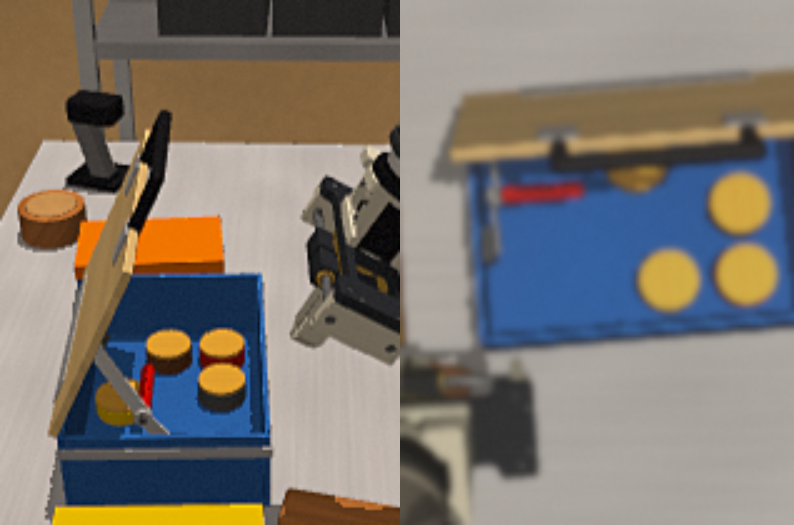

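The finger tip appears in the side crop at about (300,340), which matches the projected TCP. The body is long along the jaw axis, so I'll push the grip forward from behind with the fingers shut.

Request:
carry_out(translation=[[-0.027,0.022,0.011],[-0.027,0.022,0.011],[-0.027,0.022,0.011],[-0.026,0.021,0.011],[0,0,0.02],[0,0,0.02],[0,0,0.02],[0,0,0.02],[0,0,0.02],[0,0,0]], turn=[[0,0,0],[0,0,0],[0,0,0],[0,0,0],[0,0,0],[0,0,0],[0,0,0],[0,0,0],[0,0,0],[0,0,0]], gripper=[1,1,1,1,1,1,1,1,1,1])

```text
time: 4.15
tool_pos: [0.6561, 0.078, 0.1569]
tool_rot: [2.623, -0.001, 1.631]
contact_force: [0.3, 0.2, -0.2]
opening: 0.0002
```

Request:
carry_out(translation=[[0,0,0.01],[0,0,0.01],[0,0,0.01],[0,0,0]], turn=[[0,0,0],[0,0,0],[0,0,0],[0,0,0]], gripper=[1,1,1,1])

```text
time: 4.55
tool_pos: [0.6723, 0.0772, 0.1325]
tool_rot: [2.62, -0.001, 1.629]
contact_force: [0.3, -0.1, -0.5]
opening: 0.0006
```

```bash
python3 - <<'E'
from h import *
th=np.radians(30);R=Rt(th,1)
g=np.array([.021,.0825,.104]);p=np.array([np.cos(th),0,np.sin(th)]);a=np.array([np.sin(th),0,-np.cos(th)])
go(W(g+.025*p+.02*a),R)
o=robot.observe();print(o["time"],o["contact_force"].round(2),o["qpos"].round(2))
s=read_camera("side");t=read_camera("top")
im=np.hstack([cv2.resize(s["img"][80:290,170:330],(400,525)),cv2.resize(t["img"][110:270,190:310],(394,525))])
cv2.imwrite("pics/f.png",im[:,:,::-1]);print(proj(s,cur()[0]),proj(t,cur()[0]))
E
```

```text
turn [-0.0017 -0.0013  0.0013] deg 0.1 then tool-shift [-0.0032  0.0037  0.0406] world [ 0.0237 -0.0019 -0.0334] pos [0.6723 0.0772 0.1325]
4.55 [ 0.26 -0.12 -0.52] [-0.02  0.48  1.72  0.09  0.42 -1.72]
[np.float64(223.36948534507292), np.float64(226.94545446749808)] [np.float64(232.38427045379612), np.float64(163.83996714067533)]
```

View pics/f.png

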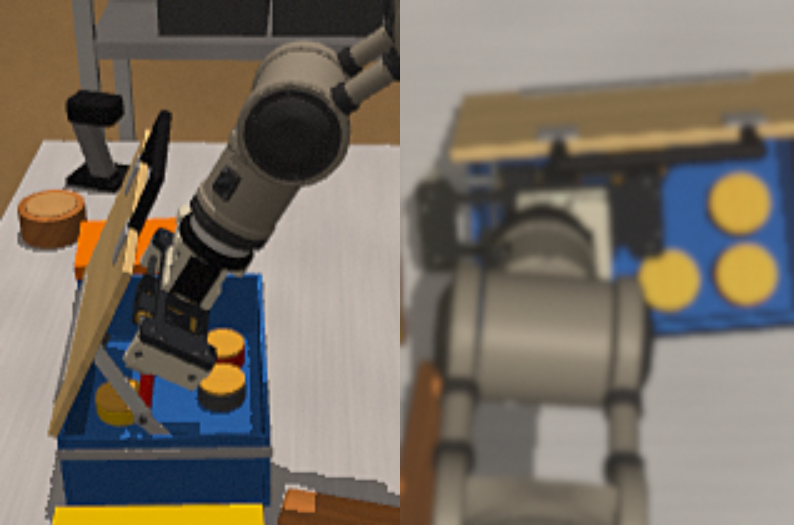

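The view shows the body end covering the finger tips. Nothing is touching yet and there is room to the lid. I'll offset 5 mm further behind the grip and go deeper in steps.

Request:
carry_out(translation=[[-0.003,0.006,0],[0,0,0.008],[0,0,0.008],[0,0,0.008],[0,0,0]], turn=[[0,0,0],[0,0,0],[0,0,0],[0,0,0],[0,0,0]], gripper=[1,1,1,1,1])

```text
time: 5.15
tool_pos: [0.6894, 0.0752, 0.1142]
tool_rot: [2.621, -0.001, 1.628]
contact_force: [0.1, 0.5, 0.5]
opening: -0.0001
```

Request:
carry_out(translation=[[0,0,0.008],[0,0,0.008],[0,0,0]], turn=[[0,0,0],[0,0,0],[0,0,0]], gripper=[1,1,1])

```text
time: 5.45
tool_pos: [0.6976, 0.0757, 0.1007]
tool_rot: [2.62, -0.001, 1.629]
contact_force: [-0.2, -0.2, -0.2]
opening: 0.0005
```

```bash
python3 - <<'E'
from h import *
th=np.radians(30);R=Rt(th,1)
g=np.array([.021,.0825,.104]);p=np.array([np.cos(th),0,np.sin(th)]);a=np.array([np.sin(th),0,-np.cos(th)])
go(W(g+.025*p+.02*a),R)
piv=np.array([-.015,.0825,.055])
for d in(0,.01,.02,.03,.035):
    b=np.arctan2(.049,.036)+d/.061;print(d,(R.inv().apply(W(piv+.061*np.array([np.cos(b),0,np.sin(b)]))-W(g))).round(4))
E
```

```text
turn [-0.0017 -0.0013  0.0013] deg 0.1 then tool-shift [-0.0003 -0.0023  0.0005] world [-0.0017 -0.0004 -0.0016] pos [0.6976 0.0757 0.1007]
0 [-0.      0.0002 -0.0001]
0.01 [-0.     -0.0046 -0.0089]
0.02 [-0.     -0.0107 -0.0168]
0.03 [-0.     -0.018  -0.0236]
0.035 [-0.     -0.0221 -0.0265]
```

Request:
carry_out(translation=[[0,-0.004,0],[0,-0.004,0],[0,0,0]], turn=[[0,0,0],[0,0,0],[0,0,0]], gripper=[1,1,1])

```text
time: 5.75
tool_pos: [0.69, 0.0753, 0.0978]
tool_rot: [2.619, -0.001, 1.629]
contact_force: [0.3, -0.4, -0.1]
opening: 0.0004
```

Request:
carry_out(translation=[[0,-0.003,0],[0,-0.003,0],[0,0,0]], turn=[[0,0,0],[0,0,0],[0,0,0]], gripper=[1,1,1])

```text
time: 6.05
tool_pos: [0.6884, 0.075, 0.0981]
tool_rot: [2.61, 0.0, 1.628]
contact_force: [5.7, 1.2, 4.7]
opening: 0.0008
```

Request:
carry_out(translation=[[0,-0.003,-0.005],[0,-0.003,-0.005],[0,0,0]], turn=[[0,0,0],[0,0,0],[0,0,0]], gripper=[1,1,1])

```text
time: 6.35
tool_pos: [0.6784, 0.0743, 0.1047]
tool_rot: [2.609, 0.001, 1.628]
contact_force: [3.8, 1.1, 7.1]
opening: 0.0007
```

Request:
carry_out(translation=[[0,-0.003,-0.004],[0,-0.003,-0.004],[0,0,0]], turn=[[0,0,0],[0,0,0],[0,0,0]], gripper=[1,1,1])

```text
time: 6.65
tool_pos: [0.6693, 0.0736, 0.1088]
tool_rot: [2.608, 0.001, 1.628]
contact_force: [3.6, 0.1, 7.8]
opening: 0.0005
```

Request:
carry_out(translation=[[0,-0.004,-0.003],[0,-0.004,-0.003],[0,0,0]], turn=[[0,0,0],[0,0,0],[0,0,0]], gripper=[1,1,1])

```text
time: 6.95
tool_pos: [0.6592, 0.0731, 0.1099]
tool_rot: [2.609, 0.001, 1.628]
contact_force: [3.3, 0.7, 6.0]
opening: 0.0004
```

```bash
python3 - <<'E'
from h import *
s=read_camera("side");t=read_camera("top")
im=np.hstack([cv2.resize(s["img"][80:290,170:330],(400,525)),cv2.resize(t["img"][110:270,190:310],(394,525))])
cv2.imwrite("pics/g.png",im[:,:,::-1])
for n in("knee_grip","lid_bar_mid"):
    for p in(s,t):print(n,[(np.round(d["pixel"],1).tolist(),round(d["score"],2)) for d in nets.tip_of(p,n)[:2]])
a=np.radians(53.7+26);print("expect",proj(s,W([-.015+.061*np.cos(a),.0825,.055+.061*np.sin(a)])),"start",proj(s,W([.021,.0825,.104])))
E
```

```text
knee_grip [([239.7, 231.7], 0.84)]
knee_grip []
lid_bar_mid [([242.5, 141.8], 0.91)]
lid_bar_mid [([267.4, 168.4], 0.79)]
expect [np.float64(236.96671759869255), np.float64(231.9289825103404)] start [np.float64(227.45304833978497), np.float64(235.32617318386698)]
```

View pics/g.png

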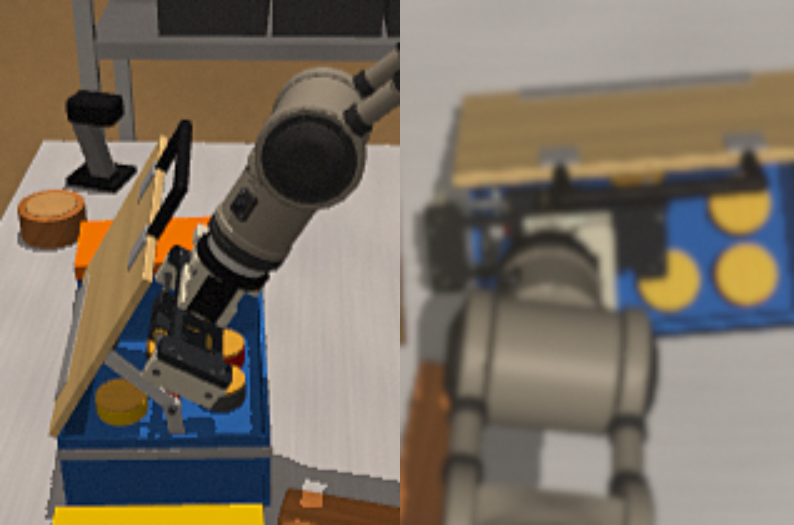

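The knee has lifted: the lower link is near vertical in the side crop (175,415) and the lid is only a few degrees lower. Next I retreat and compute the lid and knee angles.

Request:
carry_out(translation=[[0,0.005,0],[0,0,-0.015],[0,0,-0.025],[0,0,-0.03],[0,0,-0.03],[0,0,-0.03],[0,-0.02,-0.03],[0,-0.03,-0.03],[0,-0.03,-0.02],[0,0,0]], turn=[[0,0,0],[0,0,0],[0,0,0],[0,0,0],[0,0,0],[0,0,0],[0,0,0],[0,0,0],[0,0,0],[0,0,0]], gripper=[1,1,1,1,1,1,1,1,1,1])

```text
time: 8.25
tool_pos: [0.4827, 0.0637, 0.25]
tool_rot: [2.62, -0.001, 1.629]
contact_force: [1.0, 0.1, -0.3]
opening: 0.0004
```

```bash
cat >> h.py <<'E'
def bar(lid,y=0):
    f=np.radians(65)-lid
    return np.array([.105-.265*np.cos(f)+.005*np.sin(f),y,.095+.265*np.sin(f)+.005*np.cos(f)])
def gripfor(lid):
    f=np.radians(65)-lid;A=np.array([.105-.1*np.cos(f),.095+.1*np.sin(f)]);P=np.array([-.015,.055]);d=A-P;D=np.hypot(*d)
    c=(.061**2+D*D-.092**2)/(2*.061*D);return np.degrees(np.arctan2(d[1],d[0])+np.arccos(np.clip(c,-1,1))), D  # knee front of the line
E
python3 - <<'E'
from h import *
print(cur()[0], robot.observe()["contact_force"].round(1))
s=read_camera("side");t=read_camera("top")
for n in("knee_grip","lid_bar_mid"):
    for p in(s,t):print(n,[(np.round(d["pixel"],1).tolist(),round(d["score"],2)) for d in nets.tip_of(p,n)[:2]])
for l in(0,.05,.1,.15,.2):
    b,D=gripfor(l);k=np.radians(b);g=W([-.015+.061*np.cos(k),.0825,.055+.061*np.sin(k)])
    print(l,"bar",W(bar(l)).round(4),"s",np.round(proj(s,W(bar(l))),1),"t",np.round(proj(t,W(bar(l))),1),"grip",round(b,1),np.round(proj(s,g),1),np.round(proj(t,g),1))
im=np.hstack([cv2.resize(s["img"][80:290,170:330],(400,525)),cv2.resize(t["img"][110:270,190:310],(394,525))])
cv2.imwrite("pics/i.png",im[:,:,::-1])
go(W(bar(.1))+[0,0,.10],Rt(0,0))
E
```

```text
[0.48265223 0.06367674 0.25002741] [ 1.   0.1 -0.3]
knee_grip [([238.9, 229.6], 0.69)]
knee_grip [([234.2, 179.6], 0.5)]
lid_bar_mid [([246.3, 139.7], 0.59), ([226.5, 184.8], 0.54)]
lid_bar_mid [([268.0, 168.7], 0.98)]
0 bar [ 0.6455 -0.0101  0.3373] s [234.  138.7] t [267.8 158.9] grip 67.3 [232.1 233.1] [234.1 172.5]
0.05 bar [ 0.6336 -0.0108  0.3316] s [239.1 140.8] t [268.1 164.5] grip 78.7 [236.6 232. ] [234.4 176.4]
0.1 bar [ 0.6219 -0.0115  0.3253] s [243.9 143.1] t [268.3 169.9] grip 86.4 [239.7 231.7] [234.5 179.2]
0.15 bar [ 0.6106 -0.0121  0.3185] s [248.7 145.6] t [268.5 175.2] grip 92.8 [242.4 231.6] [234.7 181.6]
0.2 bar [ 0.5996 -0.0127  0.3111] s [253.2 148.2] t [268.6 180.3] grip 98.6 [244.8 231.8] [234.8 183.8]
turn [ 0.4093 -0.4106  1.5332] deg 93.9 then tool-shift [ 0.1301  0.0822 -0.1753] world [ 0.1345 -0.0748  0.1753] pos [0.4875 0.0633 0.25  ]
```

View pics/i.png

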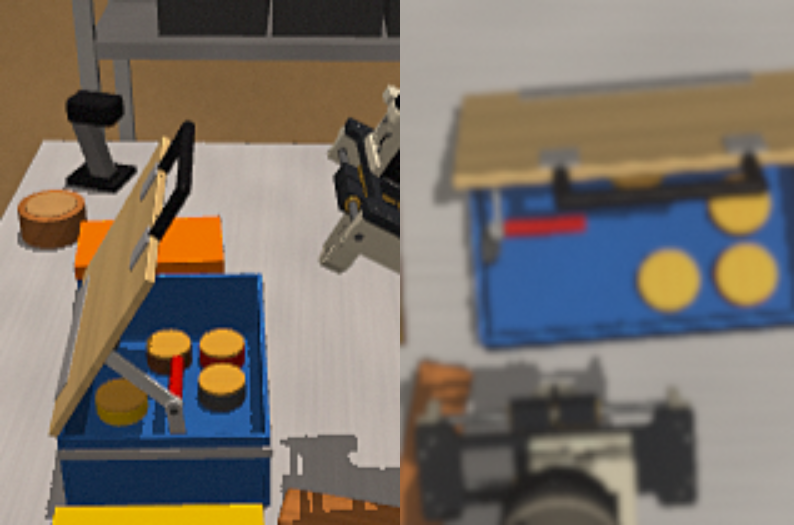

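The picture shows the knee past straight and staying there: the lower link is vertical, and the grip is at crop (177,375). The lid is at about 0.1 rad. The bar should be at about (0.622, -0.0115, 0.325). Next I raise the tool, turn it vertical with the jaws along x, and open partly.

Request:
carry_out(translation=[[0,0.012,-0.036],[0,0.012,-0.036],[0,0.012,-0.036],[0,0.012,-0.036],[0,0,0],[0,0,0],[0,0,0],[0,0,0],[0,0,0],[0,0,0]], turn=[[0,0,0],[0,0,0],[0,0,0],[0,0,0],[0.034,-0.0342,0.1278],[0.034,-0.0342,0.1278],[0.034,-0.0342,0.1278],[0.034,-0.0342,0.1278],[0.034,-0.0342,0.1278],[0.034,-0.0342,0.1278]], gripper=[1,1,1,1,-0.3,-0.3,-0.3,-0.3,-0.3,-0.3])

```text
time: 9.55
tool_pos: [0.457, 0.0619, 0.3986]
tool_rot: [2.882, -0.109, 0.837]
contact_force: [-0.3, -0.3, -0.1]
opening: 0.0439
```

Request:
carry_out(translation=[[0,0,0],[0,0,0],[0,0,0],[0,0,0],[0,0,0],[0,0,0],[0,0,0]], turn=[[0.034,-0.0342,0.1278],[0.034,-0.0342,0.1278],[0.034,-0.0342,0.1278],[0.034,-0.0342,0.1278],[0.034,-0.0342,0.1278],[0.034,-0.0342,0.1278],[0,0,0]], gripper=[-0.3,-0.3,-0.3,-0.3,-0.3,-0.3,-0.3])

```text
time: 10.25
tool_pos: [0.4577, 0.061, 0.3978]
tool_rot: [3.141, 0.001, 0.053]
contact_force: [0.4, 0.3, 0.1]
opening: 0.0597
```

```bash
python3 - <<'E'
from h import *
go(W(bar(.095))+[0,0,.08],Rt(0,0));go(W(bar(.095))-[0,0,.017],Rt(0,0));print(robot.observe()["qpos"].round(2))
E
```

```text
turn [ 0.0002  0.0009 -0.0026] deg 0.2 then tool-shift [ 0.1611  0.0816 -0.0082] world [ 0.1654 -0.0724  0.0082] pos [0.4577 0.061  0.3978]
turn [ 0.0002  0.0009 -0.0026] deg 0.2 then tool-shift [0.1611 0.0816 0.0888] world [ 0.1654 -0.0724 -0.0888] pos [0.4577 0.061  0.3978]
[-0.03  0.15  1.32 -0.    1.67 -0.09]
```

Request:
carry_out(translation=[[0.027,0.0136,-0.002],[0.027,0.0136,-0.002],[0.027,0.0136,-0.002],[0.027,0.0136,-0.002],[0.027,0.0136,-0.001],[0.026,0.0136,0],[0,0,0]], turn=[[0,0,0],[0,0,0],[0,0,0],[0,0,0],[0,0,0],[0,0,0],[0,0,0]], gripper=[-0.3,-0.3,-0.3,-0.3,-0.3,-0.3,-0.3])

```text
time: 10.95
tool_pos: [0.6242, -0.0124, 0.4052]
tool_rot: [3.14, 0.001, 0.057]
contact_force: [0.2, 0.0, -0.9]
opening: 0.0592
```

Request:
carry_out(translation=[[0,0,0.02],[0,0,0.02],[0,0,0.02],[0,0,0]], turn=[[0,0,0],[0,0,0],[0,0,0],[0,0,0]], gripper=[-0.3,-0.3,-0.3,-0.3])

```text
time: 11.35
tool_pos: [0.6203, -0.0102, 0.3456]
tool_rot: [-3.142, 0.004, 0.058]
contact_force: [0.6, 0.1, 0.5]
opening: 0.0598
```

```bash
python3 - <<'E'
from h import *
go(W(bar(.095))-[0,0,.017],Rt(0,0));print(robot.observe()["contact_force"].round(1))
s=read_camera("side");t=read_camera("top")
print(proj(s,cur()[0]),[d["pixel"] for d in nets.tip_of(s,"lid_bar_mid")])
im=np.hstack([cv2.resize(s["img"][80:290,170:330],(400,525)),cv2.resize(t["img"][110:270,190:310],(394,525))])
cv2.imwrite("pics/j.png",im[:,:,::-1])
E
```

```text
turn [-0.0001  0.0036  0.0025] deg 0.3 then tool-shift [0.0027 0.0013 0.0366] world [ 0.0028 -0.0012 -0.0366] pos [ 0.6203 -0.0102  0.3456]
[0.6 0.1 0.5]
[np.float64(243.70704493139183), np.float64(134.2937835231043)] [[243.7, 141.8]]
```

View pics/j.png

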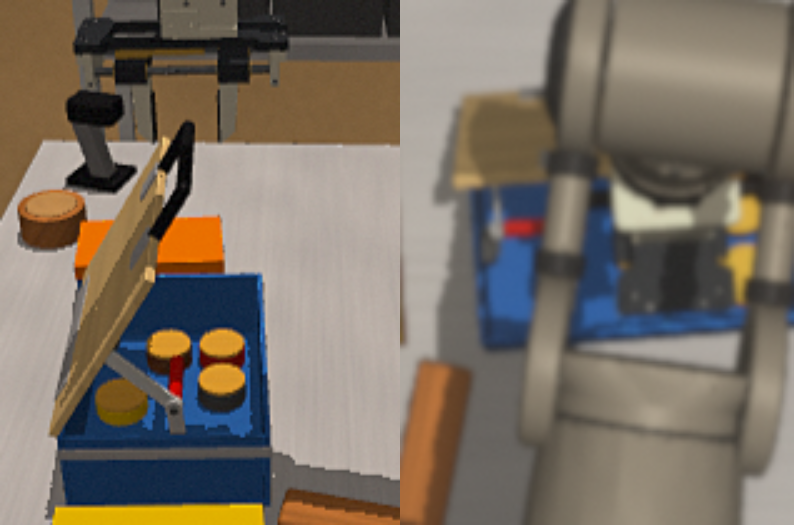

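The fingers straddle the bar: in the side crop the left finger is at x≈140, the right at x≈227, and the bar at about 185. I'll lower 36 mm and close gently.

Request:
carry_out(translation=[[0.001,0,0.012],[0.001,0,0.012],[0,0,0.012],[0,0,0]], turn=[[0,0,0],[0,0,0],[0,0,0],[0,0,0]], gripper=[-0.3,-0.3,-0.3,-0.3])

```text
time: 11.9
tool_pos: [0.623, -0.0108, 0.3097]
tool_rot: [-3.141, 0.003, 0.056]
contact_force: [-0.9, -0.5, -0.2]
opening: 0.0599
```

Request:
carry_out(translation=[[0,0,0],[0,0,0],[0,0,0],[0,0,0],[0,0,0],[0,0,0],[0,0,0]], turn=[[0,0,0],[0,0,0],[0,0,0],[0,0,0],[0,0,0],[0,0,0],[0,0,0]], gripper=[0.4,1,1,1,1,1,1], squeeze=15)

```text
time: 12.6
tool_pos: [0.6235, -0.0109, 0.3125]
tool_rot: [3.141, -0.001, 0.056]
contact_force: [-1.6, 0.6, 1.6]
opening: 0.0132
```

```bash
python3 - <<'E'
from h import *
o=robot.observe();p,r=cur();print(p,o["contact_force"].round(1),o["opening"])
# arc from lid l0 by grasp pose, hinge from fit; world shifts -> tool shifts
best=min(np.linspace(0,.25,251),key=lambda l:abs((W(bar(l))-p)[0]));print("lid by x",best)
l=np.linspace(.1,1.134,31);B=np.array([W(bar(v)) for v in l])
print(np.round(Rt(0,0).inv().apply(np.diff(B,axis=0))*1000,1)[:, [0,2]].tolist())
E
```

```text
[ 0.62346634 -0.01093262  0.31253323] [-1.6  0.6  1.6] 0.013169246146889767
lid by x 0.093
[[-7.9, 4.7], [-7.7, 4.9], [-7.5, 5.2], [-7.3, 5.4], [-7.1, 5.7], [-6.9, 5.9], [-6.7, 6.2], [-6.5, 6.4], [-6.3, 6.6], [-6.1, 6.8], [-5.8, 7.0], [-5.6, 7.2], [-5.3, 7.4], [-5.1, 7.6], [-4.8, 7.8], [-4.5, 7.9], [-4.3, 8.1], [-4.0, 8.2], [-3.7, 8.4], [-3.4, 8.5], [-3.1, 8.6], [-2.8, 8.7], [-2.5, 8.8], [-2.2, 8.9], [-1.9, 8.9], [-1.6, 9.0], [-1.3, 9.0], [-1.0, 9.1], [-0.6, 9.1], [-0.3, 9.1]]
```

The bar is held (opening 13.2 mm). I'll lower it along the arc at about 0.35 rad/s.

Request:
carry_out(translation=[[-0.0079,0,0.0047],[-0.0077,0,0.0049],[-0.0075,0,0.0052],[-0.0073,0,0.0054],[-0.0071,0,0.0057],[0,0,0]], turn=[[0,0,0],[0,0,0],[0,0,0],[0,0,0],[0,0,0],[0,0,0]], gripper=[1,1,1,1,1,1])

```text
time: 13.2
tool_pos: [0.5855, -0.0135, 0.2859]
tool_rot: [3.14, 0.0, 0.055]
contact_force: [-1.9, -2.8, -3.0]
opening: 0.0135
```

Request:
carry_out(translation=[[-0.0069,0,0.0059],[-0.0067,0,0.0062],[-0.0065,0,0.0064],[-0.0063,0,0.0066],[-0.0061,0,0.0068],[0,0,0]], turn=[[0,0,0],[0,0,0],[0,0,0],[0,0,0],[0,0,0],[0,0,0]], gripper=[1,1,1,1,1,1])

```text
time: 13.8
tool_pos: [0.5533, -0.0155, 0.2536]
tool_rot: [3.14, 0.0, 0.055]
contact_force: [0.0, -5.6, -3.7]
opening: 0.0129
```

Request:
carry_out(translation=[[-0.0058,0.0006,0.007],[-0.0056,0.0006,0.0072],[-0.0053,0.0006,0.0074],[-0.0051,0.0004,0.0076],[-0.0048,0.0003,0.0078],[0,0,0]], turn=[[0,0,0],[0,0,0],[0,0,0],[0,0,0],[0,0,0],[0,0,0]], gripper=[1,1,1,1,1,1])

```text
time: 14.4
tool_pos: [0.5262, -0.0177, 0.2156]
tool_rot: [-3.14, 0.001, 0.056]
contact_force: [-0.2, 5.0, -4.4]
opening: 0.0134
```

Request:
carry_out(translation=[[-0.0045,0.0002,0.0079],[-0.0043,0.0002,0.0081],[-0.004,0.0002,0.0082],[-0.0037,0.0002,0.0084],[-0.0034,0.0002,0.0085],[0,0,0]], turn=[[0,0,0],[0,0,0],[0,0,0],[0,0,0],[0,0,0],[0,0,0]], gripper=[1,1,1,1,1,1])

```text
time: 15.0
tool_pos: [0.5067, -0.0197, 0.1747]
tool_rot: [-3.14, 0.001, 0.056]
contact_force: [1.6, 7.2, -4.4]
opening: 0.0132
```

Request:
carry_out(translation=[[-0.0031,-0.0004,0.0086],[-0.0028,-0.0004,0.0087],[-0.0025,-0.0004,0.0088],[-0.0022,0,0.0089],[-0.0019,0,0.0089],[0,0,0]], turn=[[0,0,0],[0,0,0],[0,0,0],[0,0,0],[0,0,0],[0,0,0]], gripper=[1,1,1,1,1,1])

```text
time: 15.6
tool_pos: [0.4944, -0.0206, 0.1308]
tool_rot: [3.141, 0.001, 0.056]
contact_force: [-2.9, 1.2, -4.2]
opening: 0.0136
```

Request:
carry_out(translation=[[-0.0016,0,0.009],[-0.0013,0,0.009],[-0.001,0,0.0085],[-0.0006,0,0.007],[0,0,0.005],[0,0,0]], turn=[[0,0,0],[0,0,0],[0,0,0],[0,0,0],[0,0,0],[0,0,0]], gripper=[1,1,1,1,1,1])

```text
time: 16.2
tool_pos: [0.4898, -0.0209, 0.0929]
tool_rot: [3.141, 0.002, 0.056]
contact_force: [-5.3, -1.2, -3.5]
opening: 0.0136
```

Only the last few mm remain, so I'll press down in small steps until it seats.

Request:
carry_out(translation=[[0.001,0,0.002],[0,0,0.002],[0,0,0.002],[0,0,0]], turn=[[0,0,0],[0,0,0],[0,0,0],[0,0,0]], gripper=[1,1,1,1])

```text
time: 16.6
tool_pos: [0.4895, -0.0209, 0.087]
tool_rot: [3.141, 0.004, 0.056]
contact_force: [-9.2, -1.6, -2.8]
opening: 0.0134
```

Request:
carry_out(translation=[[0,0,0.002],[0,0,0.002],[0,0,0]], turn=[[0,0,0],[0,0,0],[0,0,0]], gripper=[1,1,1])

```text
time: 16.9
tool_pos: [0.4894, -0.0209, 0.0829]
tool_rot: [3.141, 0.005, 0.056]
contact_force: [-10.6, -1.4, -3.5]
opening: 0.0133
```

Request:
carry_out(translation=[[-0.0015,0,0.001],[-0.0015,0,0.002],[0,0,0.002],[0,0,0]], turn=[[0,0,0],[0,0,0],[0,0,0],[0,0,0]], gripper=[1,1,1,1])

```text
time: 17.3
tool_pos: [0.4896, -0.0212, 0.0808]
tool_rot: [3.14, -0.003, 0.056]
contact_force: [-9.1, 0.4, 14.6]
opening: 0.0134
```

Request:
carry_out(translation=[[0,0,0.002],[0,0,0.002],[0,0,0]], turn=[[0,0,0],[0,0,0],[0,0,0]], gripper=[1,1,1])

```text
time: 17.6
tool_pos: [0.4896, -0.0214, 0.0769]
tool_rot: [3.14, -0.004, 0.056]
contact_force: [-8.7, -0.8, 16.8]
opening: 0.0138
```

Seated: Fz went from -3.5 to about +15 N and the pads now slip on the bar. I'll check by camera before letting go.

```bash
python3 - <<'E'
from h import *
s=read_camera("side");t=read_camera("top")
print([(d["pixel"],round(d["score"],2)) for d in nets.tip_of(s,"lid_bar_mid")],"shut would be",proj(s,W(bar(1.134))),"20mm up",proj(s,W(bar(1.06))))
im=np.hstack([cv2.resize(s["img"][80:290,170:330],(400,525)),cv2.resize(t["img"][110:270,190:310],(394,525))])
cv2.imwrite("pics/k.png",im[:,:,::-1])
E
```

```text
[([296.6, 216.4], 0.71)] shut would be [np.float64(295.96301475327795), np.float64(217.29101693740049)] 20mm up [np.float64(295.7822414681634), np.float64(211.46852806320445)]
```

View pics/k.png

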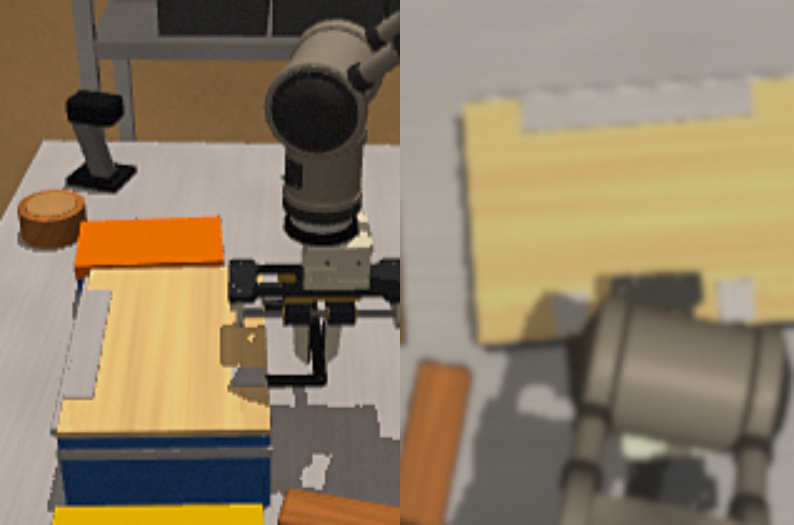

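The lid lies flat on the rim, and the bar pixel (296.6,216.4) matches the shut prediction (296,217). I'll let go and rise.

Request:
carry_out(translation=[[0,0,-0.002],[0,0,0],[0,0,0],[0,0,0],[0,0,0]], turn=[[0,0,0],[0,0,0],[0,0,0],[0,0,0],[0,0,0]], gripper=[0.2,0.2,0.2,0.2,0.2])

```text
time: 18.25
tool_pos: [0.4892, -0.0209, 0.0767]
tool_rot: [3.141, -0.002, 0.056]
contact_force: [1.5, 0.8, -0.5]
opening: 0.0362
```

Request:
carry_out(translation=[[0,0,-0.01],[0,0,-0.01],[0,0,-0.02],[0,0,-0.03],[0,0,-0.03],[0,0,-0.03],[-0.02,0,-0.02],[-0.03,0,0],[-0.03,0,0],[0,0,0]], turn=[[0,0,0],[0,0,0],[0,0,0],[0,0,0],[0,0,0],[0,0,0],[0,0,0],[0,0,0],[0,0,0],[0,0,0]], gripper=[0.2,0.2,0.2,0.2,0.2,0.2,0.2,0.2,0.2,0.2])

```text
time: 19.25
tool_pos: [0.4061, -0.0249, 0.2278]
tool_rot: [3.141, -0.001, 0.055]
contact_force: [1.0, -0.1, -0.1]
opening: 0.0366
```

```bash
python3 - <<'E'
from h import *
s=read_camera("side");t=read_camera("top");o=robot.observe()
print(o["time"],o["contact_force"].round(1),o["tool_pos"].round(3),o["opening"])
for n in("lid_bar_mid","brush_mid","shoebox_a_mid"):
    for p in(s,t):print(n,[(np.round(d["pixel"],1).tolist(),round(d["score"],2)) for d in nets.tip_of(p,n)[:2]])
print(proj(s,W(bar(1.134))),proj(t,W(bar(1.134))))
im=np.hstack([cv2.resize(s["img"][80:290,170:330],(400,525)),cv2.resize(t["img"][110:270,190:310],(394,525))])
cv2.imwrite("pics/l.png",im[:,:,::-1])
E
```

```text
19.35 [-0.1 -0.2  0.7] [ 0.409 -0.025  0.228] 0.036527998724729255
lid_bar_mid [([296.3, 217.4], 0.6)]
lid_bar_mid []
brush_mid [([309.7, 292.2], 0.6)]
brush_mid [([199.7, 245.4], 0.87)]
shoebox_a_mid [([233.7, 312.2], 0.73)]
shoebox_a_mid []
[np.float64(295.96301475327795), np.float64(217.29101693740049)] [np.float64(267.468260139642), np.float64(231.23741932346647)]
```

View pics/l.png

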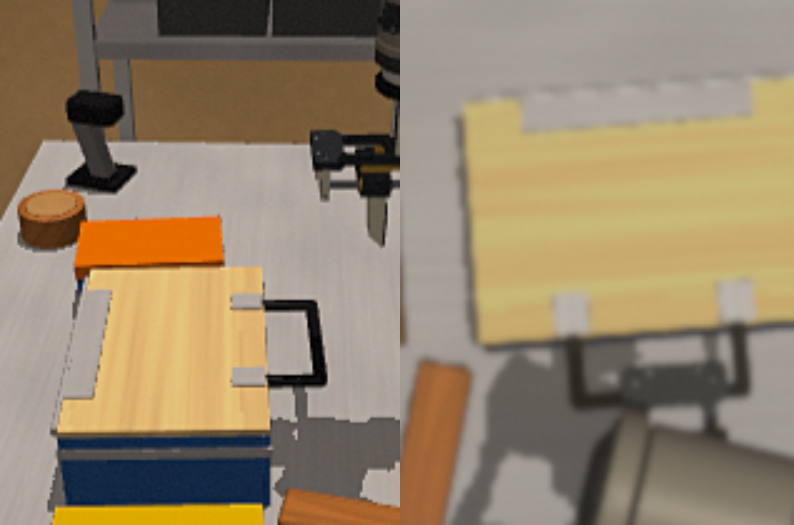

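The lid is shut and flat, the gripper is clear of it, and the brush and box pixels are unchanged to within about 2 px.

```bash
python3 -c "
from cell import robot
print(robot.hand_in())"
```

```text
the job is handed in; nothing more can be done
None
```

The chest is closed and the job was handed in at about 19 s; the hand-in gave no verdict.

- **Stay:** I pushed the red grip forward and up from behind with the fingers shut, because the wide gripper body would not fit between the lid and the front rim for a grasp. The camera fit put the grip at about 86° on its circle, up from about 54°. I put the knee at about 0.6 rad or more. The lid was then at about 0.1 rad, and the stay stayed there when I let go.
- **Lid:** I gripped the bar and lowered it along its arc at about 0.35 rad/s. It seated with about 15 N of upward push, after which the pads slid slightly on the bar. I then let go and moved clear.

**Last checks:**
- **Bar:** seen in the side view at pixel (296.3, 217.4), against (296.0, 217.3) predicted for fully shut.
- **Contact force:** about 0 N.
- **Brush and red box:** within about 2 px of where they started.
- **Orange-covered box:** it looked unmoved in the pictures, but I did not measure it.

**Disagreements:** the bar was not found in the last top view. During lowering, side forces of up to 7 N across and 11 N along x showed the chest pose fit was a few mm off. The first network triangulations of the chest, hinge and bar disagreed by 20–57 mm, so I used a geometric fit instead.

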